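# Swing the locking bar over the green stud of the medicine chest

### The job

Lock the lid of the medicine chest that has the green stud: lift the aluminium bar by its red grip, swing it about its bolt and lower it so that its slot drops over the green stud (not the white one) and the bar lies flat on the lid, then let go. Leave the white pill bottle and the amber jar where they stand.

Things in the scene. Friction and masses are not known exactly. Their poses are not given: they have to be found in the camera images.
- bar: Aluminium bar 189 x 54 x 5 mm, about 160 g, flat on the chest. Origin: centre of its 15 mm hole, underside; x runs along the bar to the slot, z up. It swings about, and slides up, a fixed 10 mm bolt through the hole. Slot (closed) centred at x = 130 mm, 39 mm long, 29 mm across. Red grip centred at x = 70 mm, 36 mm along x, 16 mm across, 5 to 50 mm above the origin: pinch it across the bar.
- green_stud: Green upright pin, 10 mm thick, 18 mm high, coned tip, on a 46 mm green painted disc, 130 mm from the bolt. Origin: its foot, on the lid. Fixed, as is the chest: blue lids, 240 x 360 mm, flat top 70 mm above the counter. A like white pin is on the other lid. The bolt's head (20 mm wide) is 50 mm above the lid: lift the bar 22 to 40 mm. The pin starts 45 to 85 degrees to left or right of the bar.
- pill_bottle: White pill bottle with white cap, 54 mm wide, 85 mm high, standing on the counter beside the chest. Origin: centre of its underside. Leave it alone.
- amber_jar: Amber jar with black cap, 60 mm wide, 95 mm high, standing on the counter beside the chest. Origin: centre of its underside. Leave it alone.
Things that resemble listed ones, but are neither listed nor needed, are in the scene too. Several things have the shape of the bar; the one meant has the colours described above.

How it is judged:
By the outcome, as a careful person would: the job done as asked, in the order asked, and still so for the second after the job is handed in, with the robot touching nothing.
It also fails if it takes over 35 s, if anything falls off the work surface, if the arm or the gripper's body presses on something with over 40 N, if the wrist force passes 120 N, or if a joint passes its speed limit or range.

### The arm

A 6-joint arm with a two-finger parallel gripper is mounted at the origin on the work surface. World frame = base frame: x ahead of the robot, y to its left, z up, the work surface at z = 0. Lengths are in m, angles in rad, forces in N, time in s.
With the tool pointing down it reaches from about 0.4 to 0.825 m from the base axis. Payload 7 kg.
Tool frame: the origin (TCP) lies midway between the tips of the shut fingers; the grasp point (between the pads) lies 19 mm behind it; z points along the fingers, y is the line along which they close (so a half turn about z gives the same grasp; the last joint's range is limited). The gripper opens to 88 mm and grips with 3 to 60 N. Pads are 19 mm wide; open, the fingers measure 130 mm over their backs; the gripper's body (78 mm by 193 mm) begins 47 mm behind the grasp point.
Start: joints at [-0.814, 0.359, 0.012, 0, -1.224, -0.288], TCP at [0.305, -0.602, 0.227] pointing down, gripper open.
Joint ranges: [-3.07, 3.07], [-1.43, 2.12], [-1.02, 1.25], [-3.03, 1.67], [-3.05, -0], [-3.03, 3.03]. Speed limits (rad/s): [2.39, 2.39, 3.01, 3.14, 3.14, 3.14].

### API

Orientations are given as [roll, pitch, yaw] about the fixed x, y, z axes, in that order (R = Rz(yaw) Ry(pitch) Rx(roll)).
In Python, from station import get_state, grab_frame, calibration, job_done, boxes_of, regions_of, spot_point gives the robot as it stands. The module is installed in compiled form; this text tells all that it offers.
- The arm moves only by the tool arm_command, never from a script. Its argument "commands" is a list of rows, each an object of numbers: "tx", "ty", "tz": the shift along the tool's x, y, z each as a share of 25 cm, from -1 to 1; "twist": the turn about the tool's z as a share of 180 degrees, from -1 to 1. A call has exactly 8 rows; each row is the pose to reach, as a shift and turn from the pose commanded when the call began, along the tool's axes at that moment, turning the shorter way round; what a row does not reach only later rows make up. A row lasts 1/12 s, in which the tool goes at most 41.7 mm and 7.16 degrees, less where a joint would pass 70% of its speed; a pose out of reach is approached as far as the arm can. A call with a number of a shift or a turn outside -1 to 1 is refused whole. A call with a gripper value outside its range is refused whole. "claw" is the opening, from 0 (shut) to 1 (fully open), set as the call begins (left out, the last holds). The fingers move at their own pace and stop on an object; "grip_force" is the grip in N (left out, the last holds). Time passes only in rows, so rows that repeat a pose let the fingers close, or fill a call up. It gives the time, the measured TCP pose, the force, the opening and the grip force at its end, in the units of the state.
- get_state(): the state, without advancing time (a new reading comes with each control period).
- grab_frame(name): name is "scene" or "side" or "wrist"; returns the picture (480x640x3 uint8, red, green, blue); there is no depth.
- calibration(name): a dict with "camera_matrix" (3x3 intrinsics, pixels), "extrinsics" (4x4, takes a point from camera to world coordinates). Camera axes: x right, y down, z forward; pixel columns grow to the right and rows downward; lengths in m; the calibration is good to about 2 mm. A picture is of the moment at which its call begins: read the wrist's pose just before it. calibration takes no time and is no camera call; for the wrist camera it gives the pose at the moment of the call.
- job_done(): hands the job in; it is judged then, once.
Trained networks look in the newest picture that a camera, given by its name, has taken for a name from the list of things; names that differ only in an ending like _2 or _b are one class to them, and where a whole thing is asked for, a point or a joint stands for the part that bears it (a point fixed in the world has none). Each returns a list of dicts, best first, with "score" (0 to 1); they miss things now and then, are a little off and sometimes report something else, mostly with a low value. They report only what shows in the picture. A call takes as long as a camera call. They do not tell look-alikes from the thing itself.
- boxes_of(query, camera): "rect" ([left, top, right, bottom] in pixels, round what is visible of it).
- regions_of(query, camera): "region" (480x640 bool, what is visible of it) and "rect" ([left, top, right, bottom] in pixels, round what is visible of it).
- spot_point(query, camera): "uv" ([column, row] in pixels: a listed point, or the origin of a listed thing).
The state is a dict: "t": time; "q": joint angles; "qd": joint speeds; "joint_efforts": joint torques, N m; "eef_pos": TCP position; "ee_rot": TCP orientation; "force": force on the tool from outside, world axes, zero at the start; "moment": the same for the moment, N m; "width": finger opening in m; "gripper_force": force on a finger pad.
Only numpy, scipy, OpenCV 4.12 (cv2) and the standard library are available. Lean on these libraries where they do the work, as an engineer would, in place of code of your own. Each camera call takes 0.05 s, during which the arm holds its last target. There are 200 camera calls.

## Working session

There is one attempt and no reset: what is moved stays moved. The work goes in short steps, Python scripts to look and compute and a tool call to move; the robot and the scene stay as the last step left them, time stands still between calls to the robot, and variables do not carry over. Pictures are saved under pics/ and viewed, at most 10 in all, crops included, and the job is handed in when it is done.

Besides the shell and the picture viewer there is one more tool, called after "Request:" as a command line: name --argument value ..., lists and objects as JSON in quotes. arm_command: Moves the arm, as the interface text tells. Shift numbers are shares of 25 cm and turn numbers shares of 180 degrees, none past 1 either way. Its arguments: {"type":"object","properties":{"commands":{"type":"array"},"claw":{"type":"number"},"grip_force":{"type":"number"}},"required":["commands"]}

```bash
mkdir -p pics; python3 - <<'E'
from station import *
import cv2
for n in ["scene","side"]:
    f=grab_frame(n); cv2.imwrite(f"pics/{n}0.png",f[:,:,::-1])
    c=calibration(n); print(n,c["camera_matrix"].tolist() if hasattr(c["camera_matrix"],'tolist') else c["camera_matrix"]); print(c["extrinsics"])
    for q in ["bar","green_stud"]:
        print(q,[(d["score"],d["uv"]) for d in spot_point(q,n)],[(d["score"],d["rect"]) for d in boxes_of(q,n)])
s=get_state();print(s["t"],s["eef_pos"],s["ee_rot"],s["width"])
E
```

```text
scene [[518.3724709978326, 0.0, 322.11663874335824], [0.0, 518.3724709978326, 242.95339895604278], [0.0, 0.0, 1.0]]
[[ 0.45411645  0.66930345 -0.58805708  1.03372719]
 [ 0.8908262  -0.35175882  0.28756637 -0.34493609]
 [-0.0143851  -0.65444528 -0.75597252  0.92525   ]
 [ 0.          0.          0.          1.        ]]
bar [(0.79, [372.9, 340.6]), (0.68, [157.7, 235.6]), (0.66, [103.1, 313.2]), (0.64, [511.0, 273.0]), (0.59, [385.6, 193.6])] [(0.92, [453.4, 259.5, 527.6, 318.6]), (0.7, [316.6, 276.0, 394.7, 352.6]), (0.69, [372.1, 183.5, 448.0, 228.5]), (0.66, [89.1, 297.2, 131.8, 384.9]), (0.61, [142.8, 222.4, 215.2, 277.1])]
green_stud [(0.86, [307.9, 358.2])] [(0.75, [292.0, 345.5, 319.4, 366.7])]
side [[539.4239713255104, 0.0, 316.36911788343855], [0.0, 539.4239713255104, 236.37402570703148], [0.0, 0.0, 1.0]]
[[ 0.72579388 -0.36492604  0.58313998 -0.4195629 ]
 [-0.6875138  -0.35595132  0.63294821 -0.93098175]
 [-0.02340984 -0.86030672 -0.50923898  0.78864458]
 [ 0.          0.          0.          1.        ]]
bar [(0.96, [376.6, 208.2]), (0.81, [212.4, 242.9]), (0.79, [313.7, 373.2]), (0.68, [433.2, 371.4]), (0.61, [279.2, 196.9])] [(0.93, [332.0, 202.1, 385.7, 233.9]), (0.88, [269.3, 181.9, 314.5, 206.7]), (0.76, [199.6, 213.2, 247.5, 251.8]), (0.59, [415.7, 327.0, 485.7, 385.3])]
green_stud [(0.64, [404.5, 223.5])] []
0.5 [ 0.30491994 -0.60215686  0.22651616] [ 3.14149749e+00 -1.23999466e-05 -2.67281460e+00] 0.08798706594065375
```

View pics/scene0.png

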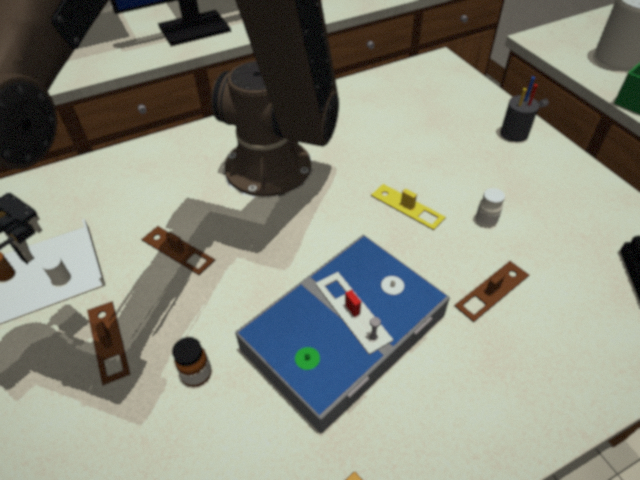

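View pics/side0.png

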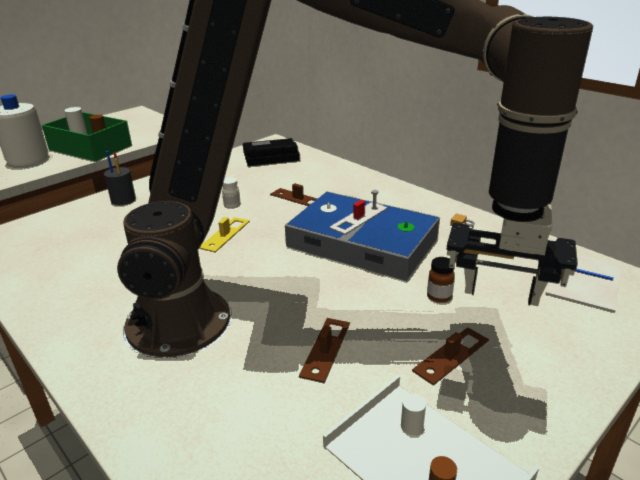

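Bar-shaped things in the scene view:
- On the chest at (353,310): silver plate with a red grip.
- Brown ones at (178,250), (108,342) and (492,291).
- A yellow one at (408,205).

Only the first fits: aluminium, red grip, on the bolt. The green stud is at (308,358) and the white one at (392,286). The side view agrees, with the bar at (358,215) and green at (406,227).

```bash
cat > h.py <<'E'
from station import *
import numpy as np, cv2
def on_plane(n,uv,z):
    c=calibration(n);K=np.array(c["camera_matrix"]);E=np.array(c["extrinsics"])
    d=E[:3,:3]@np.linalg.solve(K,[uv[0],uv[1],1]);o=E[:3,3]
    return o+d*(z-o[2])/d[2]
def proj(n,p):
    c=calibration(n);K=np.array(c["camera_matrix"]);E=np.linalg.inv(np.array(c["extrinsics"]))
    v=K@(E[:3,:3]@np.array(p)+E[:3,3]);return v[:2]/v[2]
E
python3 - <<'E'
from h import *
f=cv2.imread("pics/scene0.png")
cv2.imwrite("pics/crop0.png",cv2.resize(f[230:430,230:460],None,fx=3,fy=3,interpolation=cv2.INTER_CUBIC)[:600,:])
P=lambda *a:print(a,on_plane(*a).round(4))
P("scene",(372.9,340.6),.07);P("side",(376.6,208.2),.07);P("scene",(307.9,358.2),.07);P("side",(404.5,223.5),.07)
P("scene",(392,286),.07)
for n in ("scene","side"):
    f=cv2.imread(f"pics/{n}0.png").astype(int);b,g,r=f[...,0],f[...,1],f[...,2]
    for nm,m in (("red",(r>110)&(g<60)&(b<60)),("green",(g>110)&(r<80)&(b<90))):
        k,l,st,ce=cv2.connectedComponentsWithStats(m.astype(np.uint8))
        for i in range(1,k):
            if st[i,4]>25: print(n,nm,st[i],ce[i],on_plane(n,ce[i],.07 if nm=="green" else .0975+.003))
E
```

```text
('scene', (372.9, 340.6), 0.07) [ 0.6283 -0.0453  0.07  ]
('side', (376.6, 208.2), 0.07) [ 0.632  -0.0463  0.07  ]
('scene', (307.9, 358.2), 0.07) [ 0.605  -0.1694  0.07  ]
('side', (404.5, 223.5), 0.07) [ 0.617 -0.159  0.07 ]
('scene', (392, 286), 0.07) [0.5375 0.0535 0.07  ]
scene red [346 292  14  14  99] [352.64646465 298.29292929] [ 0.54501504 -0.04316483  0.1005    ]
scene green [295 348  24  22 396] [306.86868687 358.12626263] [ 0.60398493 -0.17102187  0.07      ]
side red [354 200  11   6  33] [358.87878788 202.78787879] [ 0.57772958 -0.02713361  0.1005    ]
side green [398 223  17   8  91] [405.51648352 226.71428571] [ 0.60507944 -0.17190826  0.07      ]
```

View pics/crop0.png

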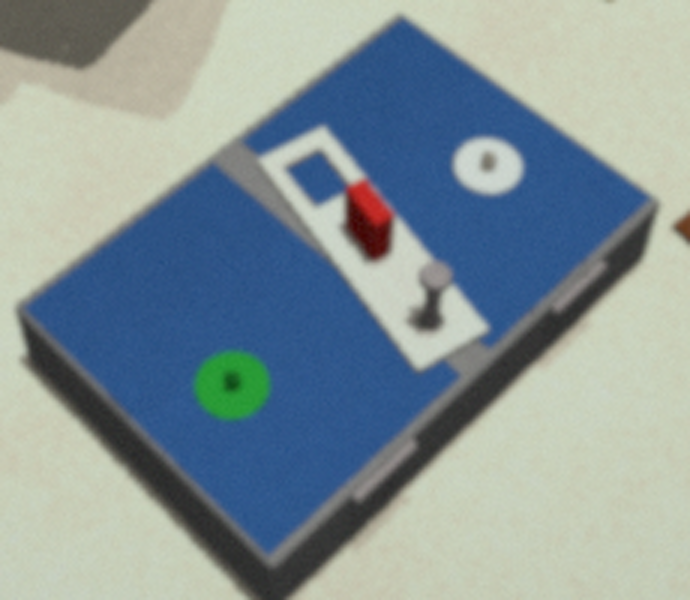

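The crop confirms it: silver bar, red grip at (353,303), bolt at (372,336) on the bar's near-right end, slot at (336,289), green disc at (307,358).

```bash
python3 - <<'E'
from h import *
c=lambda x,y:(230+x/3,230+y/3)
C=[on_plane("scene",c(*p),.075) for p in ((262,158),(325,126),(488,330),(418,372))]
C=np.array(C);print(C.round(4))
s=(C[0]+C[1])/2;e=(C[2]+C[3])/2;print("len",np.linalg.norm(s-e),"yaw",np.degrees(np.arctan2(*(s-e)[1::-1])))
u=(s-e)/np.linalg.norm(s-e)
slot=on_plane("scene",c(318,178),.073);top=on_plane("scene",c(370,202),.120)
bolt=on_plane("scene",(372.9,340.6),.07); head=on_plane("scene",c(436,273),.122)
print("slot",slot,"griptop",top,"bolt",bolt,"head",head, "mid",(s+e)/2)
for b in (bolt,head):
  for t in (slot,top): d=t-b; print(np.linalg.norm(d[:2]),np.degrees(np.arctan2(d[1],d[0])))
g=np.array([.604,-.171]);d=g-bolt[:2];print("green",np.linalg.norm(d),np.degrees(np.arctan2(d[1],d[0])))
E
```

```text
[[ 0.463  -0.0787  0.075 ]
 [ 0.4587 -0.0279  0.075 ]
 [ 0.6465 -0.0137  0.075 ]
 [ 0.6516 -0.067   0.075 ]]
len 0.18864221592942898 yaw -176.0777385689858
slot [ 0.49407409 -0.0521569   0.073     ] griptop [ 0.55525902 -0.04808753  0.12      ] bolt [ 0.62828251 -0.04526323  0.07      ] head [ 0.6202085  -0.03896456  0.122     ] mid [ 0.55498422 -0.04683525  0.075     ]
0.13438534588172615 -177.05956040192123
0.07307808244464548 -177.7850951562809
0.1268224205131601 -174.02917040323575
0.06558706588457416 -172.00440280624576
green 0.12806005075591018 -100.93049945781245
```

Request:
arm_command --commands '[{"tx": -0.08,"ty": 0.065},{"tx": -0.2,"ty": 0.161},{"tx": -0.33,"ty": 0.265},{"tx": -0.46,"ty": 0.37},{"tx": -0.59,"ty": 0.475},{"tx": -0.72,"ty": 0.579},{"tx": -0.85,"ty": 0.684},{"tx": -0.947,"ty": 0.762}]' --claw 1

```text
invalid input
```

Request:
arm_command --commands '[{"tx": -0.12,"ty": 0.1,"twist": 0.016},{"tx": -0.25,"ty": 0.2,"twist": 0.032},{"tx": -0.38,"ty": 0.306,"twist": 0.05},{"tx": -0.51,"ty": 0.41,"twist": 0.07},{"tx": -0.64,"ty": 0.515,"twist": 0.09},{"tx": -0.77,"ty": 0.62,"twist": 0.11},{"tx": -0.88,"ty": 0.708,"twist": 0.128},{"tx": -0.947,"ty": 0.762,"twist": 0.128}]'

```text
invalid input
```

```bash
python3 - <<'E'
from h import *
s=get_state();print(s["t"],s["eef_pos"],np.degrees(s["ee_rot"]),s["q"])
cv2.imwrite("pics/w0.png",grab_frame("wrist")[:,:,::-1])
for q in ("bar","green_stud"):
  for d in spot_point(q,"wrist"): print(q,d["score"],d["uv"],on_plane("wrist",d["uv"],.07))
E
```

```text
0.5 [ 0.30491994 -0.60215686  0.22651616] [ 1.79994548e+02 -7.10464605e-04 -1.53140996e+02] [-8.13930905e-01  3.58650369e-01  1.18780264e-02 -1.61061542e-05
 -1.22411875e+00 -2.88081898e-01]
bar 0.95 [416.5, 225.4] [ 0.26664929 -0.52385217  0.07      ]
bar 0.75 [631.5, 161.3] [ 0.13612296 -0.3902398   0.07      ]
```

View pics/w0.png

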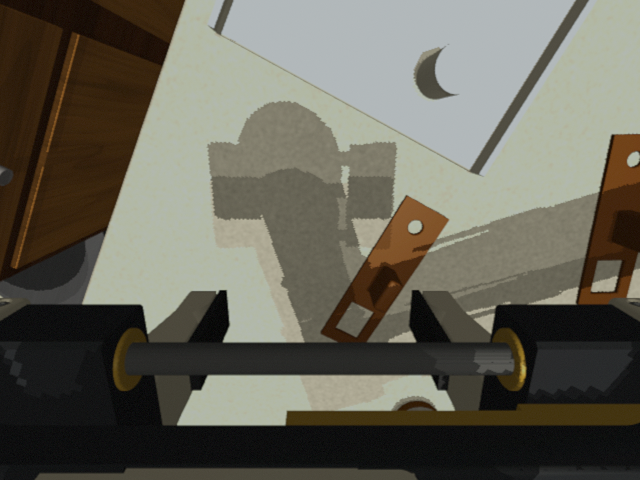

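Both moves were refused and the arm hasn't moved: the wrist view shows only the brown bars at (385,280) and (610,220), plus the tray. I'll retry with all four numbers in each row.

Request:
arm_command --commands '[{"tx": -0.08,"ty": 0.065,"tz": 0,"twist": 0},{"tx": -0.2,"ty": 0.161,"tz": 0,"twist": 0},{"tx": -0.33,"ty": 0.265,"tz": 0,"twist": 0},{"tx": -0.46,"ty": 0.37,"tz": 0,"twist": 0},{"tx": -0.59,"ty": 0.475,"tz": 0,"twist": 0},{"tx": -0.72,"ty": 0.579,"tz": 0,"twist": 0},{"tx": -0.85,"ty": 0.684,"tz": 0,"twist": 0},{"tx": -0.947,"ty": 0.762,"tz": 0,"twist": 0}]' --claw 1 --grip_force 30

```text
t: 1.32
eef_pos: [0.4309, -0.3228, 0.227]
ee_rot: [-3.141, 0.001, -2.672]
force: [0.4, -0.9, 0.0]
width: 0.0876
gripper_force: 0.0
```

Request:
arm_command --commands '[{"tx": -0.12,"ty": 0.1,"tz": 0,"twist": 0.016},{"tx": -0.25,"ty": 0.2,"tz": 0,"twist": 0.032},{"tx": -0.38,"ty": 0.306,"tz": 0,"twist": 0.05},{"tx": -0.51,"ty": 0.41,"tz": 0,"twist": 0.07},{"tx": -0.64,"ty": 0.515,"tz": 0,"twist": 0.09},{"tx": -0.77,"ty": 0.62,"tz": 0,"twist": 0.11},{"tx": -0.88,"ty": 0.708,"tz": 0,"twist": 0.128},{"tx": -0.947,"ty": 0.762,"tz": 0,"twist": 0.128}]'

```text
t: 1.98
eef_pos: [0.5565, -0.0451, 0.2268]
ee_rot: [3.141, 0.001, -3.077]
force: [-0.1, -0.3, -0.9]
width: 0.0872
gripper_force: 0.0
```

```bash
python3 - <<'E'
from h import *
s=get_state();print(s["t"],s["eef_pos"],np.degrees(s["ee_rot"]),s["q"])
f=grab_frame("wrist")[:,:,::-1];cv2.imwrite("pics/w1.png",f)
f=f.astype(int);b,g,r=f[...,0],f[...,1],f[...,2]
m=((r>1.8*g)&(r>1.8*b)&(r>60)).astype(np.uint8)
k,l,st,ce=cv2.connectedComponentsWithStats(m)
for i in range(1,k):
  if st[i,4]>60: print(st[i],ce[i],on_plane("wrist",ce[i],.12))
for q in ("bar","green_stud"):
  for d in spot_point(q,"wrist"): print(q,d["score"],d["uv"],on_plane("wrist",d["uv"],.07))
E
```

```text
1.9833 [ 0.5564543  -0.04511518  0.22678028] [ 1.79983326e+02  5.38126116e-02 -1.76272961e+02] [ 2.69732768e-01  1.66719786e-01 -2.48988579e-01 -1.02835354e-04
 -1.15410921e+00 -1.77543828e+00]
[ 303  202   21   54 1041] [313.44092219 228.83669549] [ 0.54853752 -0.04881497  0.12      ]
bar 0.65 [316.9, 291.5] [ 0.62288259 -0.04319548  0.07      ]
green_stud 0.61 [179.8, 263.7] [ 0.60228198 -0.17336168  0.07      ]
```

View pics/w1.png

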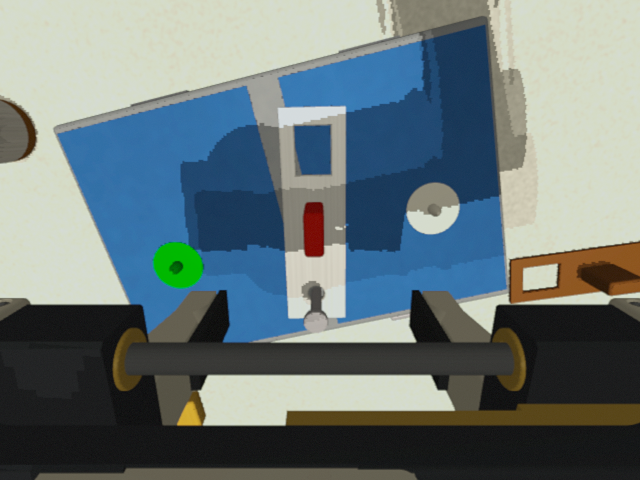

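The wrist view shows the red grip at (313,229), slot at (313,150), bolt head at (316,322) with its foot near (313,290), and the green stud at (177,266).

```bash
python3 - <<'E'
from h import *
C=np.array([on_plane("wrist",p,.075) for p in ((279,109),(346,107),(345.5,317),(288.5,318))]);print(C.round(4))
s=(C[0]+C[1])/2;e=(C[2]+C[3])/2;print(np.linalg.norm(s-e),np.degrees(np.arctan2(*(s-e)[1::-1])),s,e)
sl=np.array([on_plane("wrist",p,.075) for p in ((293,123),(331,123),(331,176),(295,176))]);print("slot",sl.mean(0))
for z in(.12,.127):print("head",on_plane("wrist",(316,322),z))
f=grab_frame("wrist")[:,:,::-1].astype(int);b,g,r=f[...,0],f[...,1],f[...,2]
m=((g>1.6*r)&(g>1.6*b)&(g>60)).astype(np.uint8)
M=cv2.moments(m,True);u=(M["m10"]/M["m00"],M["m01"]/M["m00"]);print("green",u,on_plane("wrist",u,.07))
# grip top-face corners predicted
for x,y in((-18,-8),(-18,8),(18,8),(18,-8)):
  a=np.radians(-176);B=np.array([.624,-.043]);p=B+[np.cos(a)*(.07+x/1e3)-np.sin(a)*y/1e3,np.sin(a)*(.07+x/1e3)+np.cos(a)*y/1e3]
  print(proj("wrist",[*p,.12]),proj("wrist",[*p,.075]))
E
```

```text
[[ 0.4615 -0.0857  0.075 ]
 [ 0.4563 -0.0323  0.075 ]
 [ 0.6445 -0.0156  0.075 ]
 [ 0.6492 -0.0701  0.075 ]]
0.18863689988328927 -175.09707458378801 [ 0.45891113 -0.05901223  0.075     ] [ 0.64685779 -0.04288985  0.075     ]
slot [ 0.49153207 -0.05693695  0.075     ]
head [ 0.62575017 -0.04491381  0.12      ]
head [ 0.62169978 -0.04513124  0.127     ]
green (179.22734852695942, 265.29849916620344) [ 0.60326646 -0.17506214  0.07      ]
[329.86444726 261.71165389] [328.39902072 243.88026689]
[309.33731778 261.772369  ] [310.55975859 243.93330288]
[308.80899383 216.79021289] [310.14584224 204.42274375]
[330.16760847 216.72621993] [328.60977977 204.36722913]
```

Request:
arm_command --commands '[{"tx": 0.01,"ty": -0.01,"tz": 0.05,"twist": -0.003},{"tx": 0.017,"ty": -0.019,"tz": 0.15,"twist": -0.005},{"tx": 0.017,"ty": -0.019,"tz": 0.27,"twist": -0.005},{"tx": 0.017,"ty": -0.019,"tz": 0.39,"twist": -0.005},{"tx": 0.017,"ty": -0.019,"tz": 0.48,"twist": -0.005},{"tx": 0.017,"ty": -0.019,"tz": 0.54,"twist": -0.005},{"tx": 0.017,"ty": -0.019,"tz": 0.57,"twist": -0.005},{"tx": 0.017,"ty": -0.019,"tz": 0.57,"twist": -0.005}]'

```text
t: 2.85
eef_pos: [0.55, -0.0545, 0.0827]
ee_rot: [-3.141, -0.003, -3.061]
force: [0.9, 0.1, 0.4]
width: 0.0875
gripper_force: 0.0
```

Request:
arm_command --commands '[{"tx": 0,"ty": 0,"tz": 0,"twist": 0},{"tx": 0,"ty": 0,"tz": 0,"twist": 0},{"tx": 0,"ty": 0,"tz": 0,"twist": 0},{"tx": 0,"ty": 0,"tz": 0,"twist": 0},{"tx": 0,"ty": 0,"tz": 0,"twist": 0},{"tx": 0,"ty": 0,"tz": 0,"twist": 0},{"tx": 0,"ty": 0,"tz": 0,"twist": 0},{"tx": 0,"ty": 0,"tz": 0,"twist": 0}]' --claw 0 --grip_force 30

```text
t: 3.52
eef_pos: [0.5513, -0.0533, 0.0842]
ee_rot: [3.142, 0.0, -3.059]
force: [-0.2, -0.8, -0.2]
width: 0.0398
gripper_force: 0.0
```

Request:
arm_command --commands '[{"tx": 0,"ty": 0,"tz": 0,"twist": 0},{"tx": 0,"ty": 0,"tz": 0,"twist": 0},{"tx": 0,"ty": 0,"tz": 0,"twist": 0},{"tx": 0,"ty": 0,"tz": 0,"twist": 0},{"tx": 0,"ty": 0,"tz": 0,"twist": 0},{"tx": 0,"ty": 0,"tz": 0,"twist": 0},{"tx": 0,"ty": 0,"tz": 0,"twist": 0},{"tx": 0,"ty": 0,"tz": 0,"twist": 0}]'

```text
t: 4.18
eef_pos: [0.5514, -0.0531, 0.084]
ee_rot: [3.141, 0.0, -3.059]
force: [-1.2, 3.5, -0.5]
width: 0.0158
gripper_force: 30.0
```

```bash
python3 - <<'E'
from h import *
for _ in range(3):
  grab_frame("wrist");s=get_state();print(s["t"],s["eef_pos"],np.degrees(s["ee_rot"]),s["width"],s["gripper_force"],s["force"],s["moment"])
E
```

```text
4.2333 [ 0.55134792 -0.05314789  0.08403273] [ 1.79987432e+02  6.63897090e-03 -1.75274728e+02] 0.01585172621644743 30.001232028007507 [ 0.41530942  3.77511256 -0.37240591] [1.22306221 0.06337567 0.20846555]
4.2833 [ 0.55135336 -0.05314242  0.08403651] [ 1.79985664e+02  9.75898621e-03 -1.75276166e+02] 0.01590094925493543 30.001625418663025 [-0.40029565  3.41607227 -0.4763422 ] [1.35396434 0.01161672 0.16094693]
4.3333 [ 0.55136096 -0.05312921  0.08403727] [ 1.79984953e+02  9.77707961e-03 -1.75276589e+02] 0.016085663418634738 30.001733601093292 [-0.39158548  3.72873144 -1.24355686] [1.3968975  0.0097822  0.23174227]
```

Request:
arm_command --commands '[{"tx": 0,"ty": 0.006,"tz": 0,"twist": 0},{"tx": 0,"ty": 0.012,"tz": -0.01,"twist": 0},{"tx": 0,"ty": 0.012,"tz": -0.03,"twist": 0},{"tx": 0,"ty": 0.012,"tz": -0.06,"twist": 0},{"tx": 0,"ty": 0.012,"tz": -0.09,"twist": 0},{"tx": 0,"ty": 0.012,"tz": -0.115,"twist": 0},{"tx": 0,"ty": 0.012,"tz": -0.124,"twist": 0},{"tx": 0,"ty": 0.012,"tz": -0.124,"twist": 0}]'

```text
t: 5.0
eef_pos: [0.5516, -0.0503, 0.1162]
ee_rot: [3.141, 0.002, -3.059]
force: [-0.2, 0.0, -2.4]
width: 0.016
gripper_force: 30.0
```

```bash
python3 - <<'E'
from h import *
for n in ("scene","wrist"): cv2.imwrite(f"pics/{n}2.png",grab_frame(n)[:,:,::-1])
a=cv2.imread("pics/scene2.png")[230:430,230:460];b=cv2.imread("pics/wrist2.png")
cv2.imwrite("pics/c2.png",np.hstack([cv2.resize(a,(460,400)),cv2.resize(b[:420],None,fx=.53,fy=.53)[:,:].copy() if 0 else cv2.resize(b,(340,400))]))
s=get_state();print(s["t"],s["eef_pos"],np.degrees(s["ee_rot"]),s["width"],s["gripper_force"],s["force"],s["moment"])
E
```

```text
5.1 [ 0.55095882 -0.05037378  0.11514733] [ 1.79989368e+02  1.19733872e-02 -1.75290553e+02] 0.01560085646042203 29.99287247657776 [ 0.61064988  0.05501646 -1.68809045] [-0.01979649  0.02031424  0.00939429]
```

View pics/c2.png

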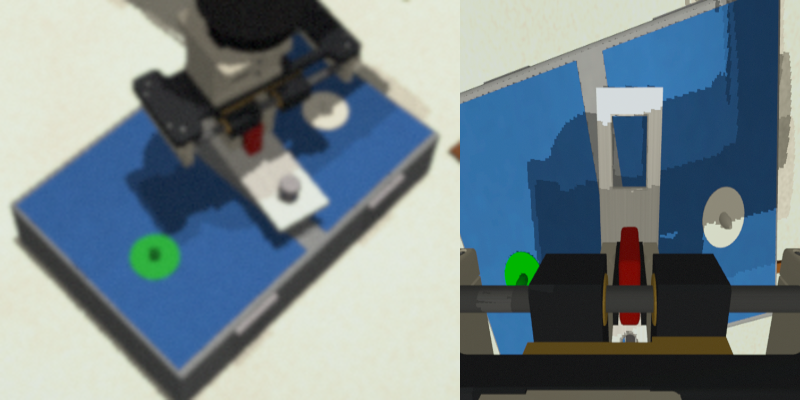

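The bar is lifted level, with its weight showing on the wrist and no side load. The bolt head still stands clear above it, at about (289,187) in the left panel. Swinging towards green next.

Request:
arm_command --commands '[{"tx": 0,"ty": -0.01,"tz": 0,"twist": -0.011},{"tx": -0.002,"ty": -0.034,"tz": 0,"twist": -0.039},{"tx": -0.007,"ty": -0.063,"tz": 0,"twist": -0.072},{"tx": -0.015,"ty": -0.091,"tz": 0,"twist": -0.106},{"tx": -0.026,"ty": -0.118,"tz": 0,"twist": -0.139},{"tx": -0.04,"ty": -0.144,"tz": 0,"twist": -0.172},{"tx": -0.0535,"ty": -0.165,"tz": 0,"twist": -0.2},{"tx": -0.0624,"ty": -0.176,"tz": 0,"twist": -0.217}]'

```text
t: 5.77
eef_pos: [0.5702, -0.0935, 0.1145]
ee_rot: [3.141, -0.001, -2.373]
force: [-0.5, -0.3, -2.1]
width: 0.0159
gripper_force: 30.0
```

```bash
python3 - <<'E'
from h import *
grab_frame("scene")
s=get_state();print(s["t"],s["eef_pos"],np.degrees(s["ee_rot"]),s["width"],s["gripper_force"],s["force"],s["moment"])
E
```

```text
5.8167 [ 0.57050616 -0.09367597  0.11443374] [ 1.79980653e+02 -4.81790807e-02 -1.35846291e+02] 0.01642594561842823 29.993310570716858 [ 0.22241465 -0.58558064 -2.39888789] [-0.05958003 -0.09443173 -0.01556253]
```

Request:
arm_command --commands '[{"tx": 0,"ty": -0.01,"tz": 0,"twist": -0.011},{"tx": -0.002,"ty": -0.034,"tz": 0,"twist": -0.039},{"tx": -0.007,"ty": -0.063,"tz": 0,"twist": -0.072},{"tx": -0.015,"ty": -0.091,"tz": 0,"twist": -0.106},{"tx": -0.026,"ty": -0.118,"tz": 0,"twist": -0.139},{"tx": -0.04,"ty": -0.144,"tz": 0,"twist": -0.172},{"tx": -0.0535,"ty": -0.165,"tz": 0,"twist": -0.2},{"tx": -0.061,"ty": -0.174,"tz": 0,"twist": -0.214}]'

```text
t: 6.48
eef_pos: [0.6116, -0.1139, 0.1144]
ee_rot: [3.141, -0.0, -1.702]
force: [-0.2, -0.6, -2.1]
width: 0.0157
gripper_force: 30.0
```

```bash
python3 - <<'E'
from h import *
f=grab_frame("wrist")
s=get_state();print(s["t"],s["eef_pos"],np.degrees(s["ee_rot"]),s["width"],s["gripper_force"],s["force"],s["moment"])
a=grab_frame("scene")[:,:,::-1];b=f[:,:,::-1]
cv2.imwrite("pics/c3.png",np.hstack([cv2.resize(a[230:430,230:430],(400,400)),cv2.resize(b[20:320,170:470],(400,400))]))
E
```

```text
6.5333 [ 0.61187857 -0.11383706  0.11439667] [ 1.79965314e+02 -1.41698858e-02 -9.74543351e+01] 0.0155252627216221 29.993337392807007 [ 1.16755298  0.51156799 -2.00469144] [ 0.01795187 -0.14284728  0.01766858]
```

View pics/c3.png

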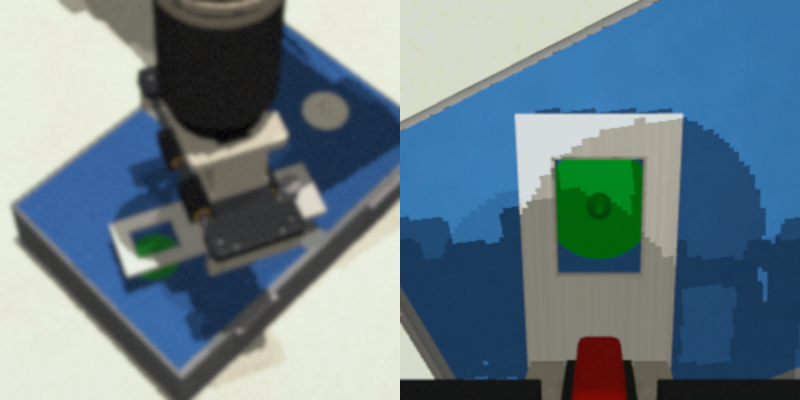

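The stud shows through the slot at (598,206), and the slot spans 553–643, so it is centred across. Lowering now.

Request:
arm_command --commands '[{"tx": 0,"ty": 0,"tz": 0.01,"twist": 0},{"tx": 0,"ty": 0,"tz": 0.025,"twist": 0},{"tx": 0,"ty": 0,"tz": 0.045,"twist": 0},{"tx": 0,"ty": 0,"tz": 0.065,"twist": 0},{"tx": 0,"ty": 0,"tz": 0.085,"twist": 0},{"tx": 0,"ty": 0,"tz": 0.103,"twist": 0},{"tx": 0,"ty": 0,"tz": 0.115,"twist": 0},{"tx": 0,"ty": 0,"tz": 0.12,"twist": 0}]'

```text
t: 7.25
eef_pos: [0.6109, -0.1138, 0.0842]
ee_rot: [3.141, -0.0, -1.705]
force: [0.6, 0.8, -2.0]
width: 0.0157
gripper_force: 30.0
```

```bash
python3 - <<'E'
from h import *
for _ in range(3):grab_frame("scene")
s=get_state();print(s["t"],s["eef_pos"],np.degrees(s["ee_rot"]),s["width"],s["gripper_force"],s["force"],s["moment"])
E
```

```text
7.4 [ 0.61138276 -0.11378648  0.08502212] [ 1.79995799e+02 -6.49657904e-03 -9.76974045e+01] 0.016184312838055066 29.99299317598343 [ 0.45304487 -0.26424634 -2.85464199] [0.06535791 0.07789683 0.01863777]
```

Request:
arm_command --commands '[{"tx": 0,"ty": 0,"tz": 0.001,"twist": 0},{"tx": 0,"ty": 0,"tz": 0.002,"twist": 0},{"tx": 0,"ty": 0,"tz": 0.003,"twist": 0},{"tx": 0,"ty": 0,"tz": 0.004,"twist": 0},{"tx": 0,"ty": 0,"tz": 0.004,"twist": 0},{"tx": 0,"ty": 0,"tz": 0.004,"twist": 0},{"tx": 0,"ty": 0,"tz": 0.004,"twist": 0},{"tx": 0,"ty": 0,"tz": 0.004,"twist": 0}]'

```text
t: 8.07
eef_pos: [0.6113, -0.1138, 0.0841]
ee_rot: [-3.142, 0.0, -1.705]
force: [0.3, -0.9, -1.8]
width: 0.0156
gripper_force: 30.0
```

Request:
arm_command --commands '[{"tx": 0,"ty": 0,"tz": 0,"twist": 0},{"tx": 0,"ty": 0,"tz": 0,"twist": 0},{"tx": 0,"ty": 0,"tz": 0,"twist": 0},{"tx": 0,"ty": 0,"tz": 0,"twist": 0},{"tx": 0,"ty": 0,"tz": 0,"twist": 0},{"tx": 0,"ty": 0,"tz": 0,"twist": 0},{"tx": 0,"ty": 0,"tz": 0,"twist": 0},{"tx": 0,"ty": 0,"tz": 0,"twist": 0}]' --claw 0.7

```text
t: 8.73
eef_pos: [0.6114, -0.1138, 0.0841]
ee_rot: [-3.142, 0.0, -1.705]
force: [-0.6, -0.5, 1.2]
width: 0.0598
gripper_force: 0.0
```

Released. I'll raise straight up 120 mm, then check.

Request:
arm_command --commands '[{"tx": 0,"ty": 0,"tz": -0.03,"twist": 0},{"tx": 0,"ty": 0,"tz": -0.09,"twist": 0},{"tx": 0,"ty": 0,"tz": -0.17,"twist": 0},{"tx": 0,"ty": 0,"tz": -0.26,"twist": 0},{"tx": 0,"ty": 0,"tz": -0.35,"twist": 0},{"tx": 0,"ty": 0,"tz": -0.43,"twist": 0},{"tx": 0,"ty": 0,"tz": -0.48,"twist": 0},{"tx": 0,"ty": 0,"tz": -0.5,"twist": 0}]'

```text
t: 9.4
eef_pos: [0.6124, -0.1139, 0.2123]
ee_rot: [-3.137, 0.0, -1.705]
force: [0.9, 0.6, 0.6]
width: 0.0613
gripper_force: 0.0
```

```bash
python3 - <<'E'
from h import *
f=grab_frame("wrist");a=grab_frame("side")[:,:,::-1];b=f[:,:,::-1]
cv2.imwrite("pics/c4.png",np.hstack([cv2.resize(a[130:330,230:480],(400,320)),cv2.resize(b[:320,120:520],(400,320))]))
s=get_state();print(s["t"],s["eef_pos"],s["force"])
E
```

```text
9.5 [ 0.61175644 -0.11375467  0.21033583] [-0.07962481  0.22850545 -0.85932351]
```

View pics/c4.png

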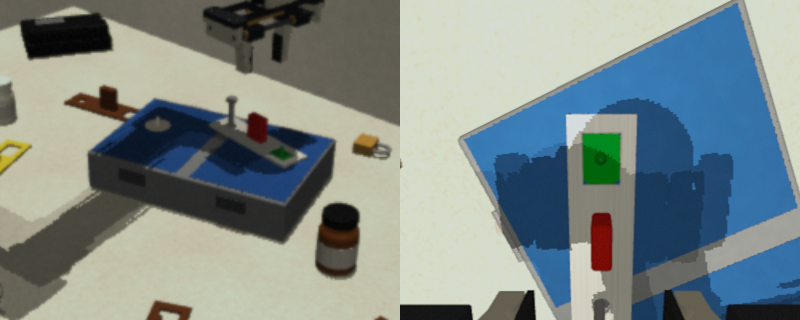

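The bar lies flat with the green stud centred in its slot at (601,158) in the right panel. The gripper is clear above it, and the amber jar and pill bottle haven't moved.

```bash
python3 -c "
from station import *
print(job_done())"
```

```text
the job is handed in; nothing more can be done
None
```

The lid is locked: the bar lies flat with its slot over the green stud, the gripper has let go and is clear, the bottle and jar were not moved, and the job was handed in at about 9.5 s of the 35 s allowed.

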